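# Condiments from the filling rack into the table caddy

## Robot

A 6-joint arm with a two-finger parallel gripper is mounted at the origin on the work surface. World frame = base frame: x ahead of the robot, y to its left, z up, the work surface at z = 0. Lengths are in m, angles in rad, forces in N, time in s.
With the tool pointing down it reaches from about 0.3 to 0.825 m from the base axis. Payload 5.4 kg.
Tool frame: the origin (TCP) lies at the very end of the fingers, on their centre line; the grasp point (between the pads) lies 19 mm behind it; z points along the fingers, y is the line along which they close (so a half turn about z gives the same grasp; the last joint's range is limited). The gripper opens to 92 mm and grips with 3 to 60 N. Pads are 20 mm wide; open, the fingers measure 128 mm over their backs; the gripper's body (75 mm by 189 mm) begins 69 mm behind the grasp point.
Start: joints at [-1.355, 0.158, 1.597, -0, 1.386, -0.21], TCP at [0.237, -0.524, 0.215] pointing down, gripper open.
Joint ranges: [-2.91, 2.91], [-0.94, 2.29], [0.18, 2.7], [-1.29, 4.43], [0.17, 2.64], [-3, 3]. Speed limits (rad/s): [2.57, 2.57, 3.14, 3.14, 3.14, 3.14].

## Interface

Orientations are given as a unit quaternion [w, x, y, z].
In Python, from station import env gives the robot as it stands. The module is installed in compiled form; this text tells all that it offers. Calls block until the motion is done:
- env.move_to(position, orientation): joint-space move of the TCP to a pose.
- env.move_linear(position, ori=None, velocity=0.15, threshold=None): straight line of the TCP; ori=None keeps the orientation; velocity is the mean speed in m/s. With threshold (N) it stops when the force on the tool has changed by that much, and returns True; else False.
- env.movej(angles): joint-space move.
- env.set_gripper(opening, newtons=None): finger opening in m; newtons is the grip in N (None keeps the last); returns when the fingers have stopped.
- env.pause(seconds).
- env.ik(position, orientation): joint angles nearest the present ones, or None.
- env.grab_frame(name): name is "scene" or "top"; returns a dict with "color" (420x560x3 uint8, red, green, blue), "range_z" (420x560 float32, m along the optical axis (not along the pixel's ray), 0 where there is no reading), "mtx" (3x3 intrinsics, pixels), "R" (3x3) and "t" (3): a world point X has camera coordinates R X + t. Camera axes: x right, y down, z forward; pixel columns grow to the right and rows downward; lengths in m; the calibration is good to about 2 mm. A picture is of the moment at which its call begins.
A pose or a line that the arm cannot do raises env.PlanningError and nothing moves.
- env.finish_job(): hands the job in; it is judged then, once.
Readings, each from a call of its own:
- env.read_time_s(): time.
- env.read_qpos(): joint angles.
- env.read_joint_velocities(): joint speeds.
- env.read_effort(): joint torques, N m.
- env.read_ee_pos(): TCP position.
- env.read_eef_rot(): TCP orientation.
- env.read_contact_force(): force on the tool from outside, world axes, zero at the start.
- env.read_wrist_torque(): the same for the moment, N m.
- env.read_opening(): finger opening in m.
- env.read_grip_force(): force on a finger pad.
Only numpy, scipy, OpenCV 4.12 (cv2) and the standard library are available. Lean on these libraries where they do the work, as an engineer would, in place of code of your own. Each camera call takes 0.05 s, during which the arm holds its last target. There are 200 camera calls.

## Task

The salt shaker, pepper mill, oil bottle and jam jar stand filled in a row in the pale filling rack; move them one by one into the dark table caddy, each upright and fully down in the holder cut to its own shape and size (salt in the smallest round well, pepper mill in the middle round one, jam in the largest round one, oil in the square one). Set each one down without dropping it, and leave the mug and the milk jug where they are.

Things in the scene. Friction and masses are not known exactly. Their poses are not given: they have to be found in the camera images.
- salt: Salt shaker, the smallest: white ceramic cylinder 36 mm across and 58 mm high with a domed steel cap, 79 mm high in all, about 0.14 kg. Grasp the white body 50 mm up; fingers close across the row. Starts upright in the pale rack, underside 12 mm above the counter, bays 92 mm apart, rails 27 mm and ends 46 mm high. Origin: centre of underside, z up, y along row.
- mill: Pepper mill, turned medium-brown wood, round, 122 mm high, about 0.22 kg: foot 50 mm across, waist 36 mm across from 62 to 96 mm up, head 44 mm across, small steel ball on top. Grasp the waist 80 mm up; fingers close across the row. Starts upright in the pale rack, underside 12 mm above the counter, bays 92 mm apart, rails 27 mm and ends 46 mm high. Origin: centre of underside, z up, y along row.
- oil: Oil bottle: square green glass body 46 x 46 mm (sides along its x and y) and 88 mm high, short neck and round steel cap, 115 mm high in all, about 0.38 kg. Grasp the flat sides 78 mm up; fingers close across the row. Starts upright in the pale rack, underside 12 mm above the counter, bays 92 mm apart, rails 27 mm and ends 46 mm high. Origin: centre of underside, z up, y along row.
- jam: Jam jar, the widest of the four: round amber glass, 62 mm across and 66 mm high, with a round steel lid 60 mm across, 85 mm high in all, about 0.33 kg. Grasp the glass 50 mm up; fingers close across the row. Starts upright in the pale rack, underside 12 mm above the counter, bays 92 mm apart, rails 27 mm and ends 46 mm high. Origin: centre of underside, z up, y along row.
- holder_salt: Place of the salt shaker: the holder with the smallest round well, 50 mm across. Fixed brown block 90 x 90 x 32 mm, one of four, 92 mm apart in any order, in the dark caddy (end boards 71 mm high). Well 22 mm deep, black floor, 3 mm bevel. Origin: centre of its underside, 8 mm above the counter; z up, y along the row; well floor at z = 10 mm, block top at z = 32 mm.
- holder_mill: Place of the pepper mill: the holder with the middle-sized round well, 64 mm across. Fixed brown block 90 x 90 x 32 mm, one of four, 92 mm apart in any order, in the dark caddy (end boards 71 mm high). Well 22 mm deep, black floor, 3 mm bevel. Origin: centre of its underside, 8 mm above the counter; z up, y along the row; well floor at z = 10 mm, block top at z = 32 mm.
- holder_oil: Place of the oil bottle: the holder with the square well, 60 x 60 mm, sides along the holder's x and y. Fixed brown block 90 x 90 x 32 mm, one of four, 92 mm apart in any order, in the dark caddy (end boards 71 mm high). Well 22 mm deep, black floor, 3 mm bevel. Origin: centre of its underside, 8 mm above the counter; z up, y along the row; well floor at z = 10 mm, block top at z = 32 mm.
- holder_jam: Place of the jam jar: the holder with the largest round well, 76 mm across. Fixed brown block 90 x 90 x 32 mm, one of four, 92 mm apart in any order, in the dark caddy (end boards 71 mm high). Well 22 mm deep, black floor, 3 mm bevel. Origin: centre of its underside, 8 mm above the counter; z up, y along the row; well floor at z = 10 mm, block top at z = 32 mm.
- mug: Bystander: white mug, 80 mm across, 92 mm high, on the counter left of the work. Origin: centre of its underside.
- jug: Bystander: small steel milk jug, 80 mm across, 105 mm high, on the counter right of the work. Origin: centre of its underside.
Mind the look-alikes: they are no part of the job. Leave any blue or turquoise look-alike of the jam alone.

How it is judged:
At the end, for the whole second after the job is handed in: Each of the four containers stands released and at rest in its own holder: within 12 mm of the holder's centre, underside within 5 mm of the well's floor, upright within 0.1 rad (horizontal distance between salt and holder_salt below 0.012 m and z of salt in the frame of holder_salt between 0.005 and 0.015 m and angle between each of salt, mill, oil, jam's own z axis and vertical below 0.1 rad and linear speed of each of salt, mill, oil, jam below 0.02 m/s and angular speed of each of salt, mill, oil, jam below 0.2 rad/s and horizontal distance between mill and holder_mill below 0.012 m and z of mill in the frame of holder_mill between 0.005 and 0.015 m and horizontal distance between oil and holder_oil below 0.012 m and z of oil in the frame of holder_oil between 0.005 and 0.015 m and horizontal distance between jam and holder_jam below 0.012 m and z of jam in the frame of holder_jam between 0.005 and 0.015 m); the robot touches nothing.
It fails at once if a container is dropped or flung: it moves faster than 0.6 m/s with no finger touching it (a free fall of about 2 cm) ((linear speed of salt above 0.6 m/s and contact force between the fingers and salt below 0.05 N) or (linear speed of mill above 0.6 m/s and contact force between the fingers and mill below 0.05 N) or (linear speed of oil above 0.6 m/s and contact force between the fingers and oil below 0.05 N) or (linear speed of jam above 0.6 m/s and contact force between the fingers and jam below 0.05 N)).
It fails at once if the mug or the milk jug is shifted by more than 2 cm (distance of any of mug, jug from where it was at the start of the episode above 0.02 m).
It also fails if it takes over 120 s, if anything falls off the work surface, if the arm or the gripper's body presses on something with over 40 N, if the wrist force passes 120 N, or if a joint passes its speed limit or range.

## Working session

There is one attempt and no reset: what is moved stays moved. The work goes in short steps, each a Python script; the robot and the scene stay as the last script left them, time stands still between calls to the robot, and variables do not carry over. Pictures are saved under pics/ and viewed, at most 14 in all, crops included, and the job is handed in when it is done.

```bash
mkdir -p pics; ls
python3 - <<'E'
from station import env
import cv2,numpy as np
for n in("scene","top"):
    f=env.grab_frame(n);np.savez(f"pics/{n}0.npz",**f)
    cv2.imwrite(f"pics/{n}0.png",f["color"][:,:,::-1])
    print(n,f["mtx"].tolist(),f["R"].round(4).tolist(),f["t"].round(4).tolist(),(-f["R"].T@f["t"]).round(3),(f["range_z"]>0).mean())
print(env.read_eef_rot(),env.read_time_s())
E
```

```text
pics
scene [[442.4034360060141, 0.0, 280.4695775753151], [0.0, 442.4034360060141, 210.12115184409575], [0.0, 0.0, 1.0]] [[-0.3779, 0.9258, 0.0079], [0.6724, 0.2803, -0.685], [-0.6364, -0.2535, -0.7285]] [0.2196, -0.3753, 1.67] [1.398 0.325 0.958] 0.9959736394557823
top [[427.749593205111, 0.0, 267.47798139075246], [0.0, 427.749593205111, 215.34123644581726], [0.0, 0.0, 1.0]] [[-0.006, -1.0, 0.0047], [-0.9958, 0.0055, -0.0911], [0.0911, -0.0052, -0.9958]] [0.0047, 0.5896, 1.2879] [0.47  0.008 1.336] 0.9960204081632653
[-8.21620841e-04  9.77425676e-01  2.11277950e-01  4.85602456e-06] 0.1
```

View pics/scene0.png

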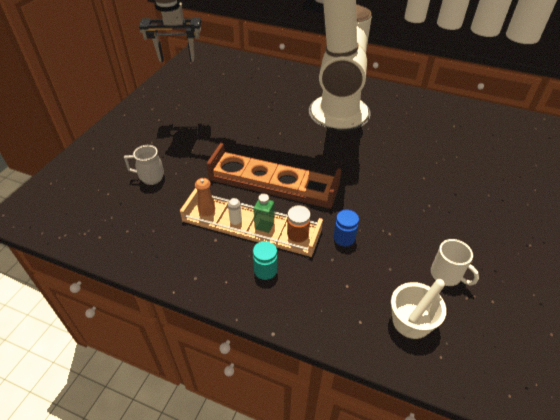

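View pics/top0.png

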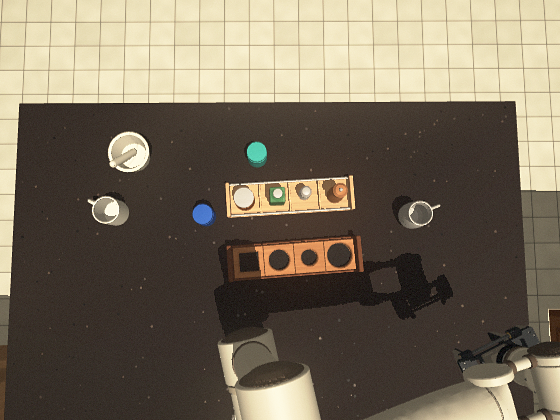

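The scene view shows a pale rack (row around 180–320, 220) holding mill (205,198), salt (235,212), oil (264,212) and amber jam (298,225). The caddy is behind it, around (275,175). The look-alikes are a turquoise jar (265,260) and a blue jar (346,228). The top view has the rack at (290,196) and the caddy wells at (248,262), (279,259), (309,257) and (340,254). Next I'll confirm with an enlarged crop and measure.

```bash
cat > h.py <<'E'
import numpy as np,cv2
def load(n): return dict(np.load(f"pics/{n}.npz"))
def cloud(f):
    v,u=np.indices(f["range_z"].shape);z=f["range_z"];K=f["mtx"]
    c=np.stack([(u-K[0,2])/K[0,0]*z,(v-K[1,2])/K[1,1]*z,z],-1)
    return (c-f["t"])@f["R"]
def ray(f,u,v,h):
    d=f["R"].T@np.linalg.inv(f["mtx"])@np.array([u,v,1.]);o=-f["R"].T@f["t"]
    return o+d*(h-o[2])/d[2]
E
python3 - <<'E'
from h import *
f=load("top0");im=f["color"][:,:,::-1]
cv2.imwrite("pics/topc.png",cv2.resize(im[145:290,200:390],None,fx=4,fy=4,interpolation=cv2.INTER_CUBIC))
P=cloud(f)
# height in mm, printed at sparse grid along caddy/rack rows
for (u,v) in [(243,197),(277,193),(305,192),(340,189),(248,262),(279,259),(309,257),(340,254),(264,262),(294,270),(325,256),(203,213),(110,211),(417,213),(150,300)]:
    print((u,v),P[v,u].round(3))
s=load("scene0");Q=cloud(s)
for (u,v) in [(298,215),(264,198),(234,203),(203,182),(203,182),(275,188),(246,163),(318,175),(100,150),(400,150)]: print('s',(u,v),Q[v,u].round(3))
# wells: dark inside caddy
hsv=cv2.cvtColor(f["color"],cv2.COLOR_RGB2HSV)
g=f["color"].max(2)
m=np.zeros_like(g);m[236:290,226:366]=255
b=((g<45)&(m>0)).astype(np.uint8)
n,l,st,c=cv2.connectedComponentsWithStats(b)
for i in range(1,n):
    if st[i,4]>60: print(st[i],c[i].round(1))
E
```

```text
(243, 197) [0.638 0.073 0.095]
(277, 193) [ 0.644 -0.026  0.127]
(305, 192) [ 0.652 -0.109  0.092]
(340, 189) [ 0.654 -0.205  0.134]
(248, 262) [0.447 0.062 0.019]
(279, 259) [ 0.456 -0.033  0.023]
(309, 257) [ 0.461 -0.125  0.02 ]
(340, 254) [ 0.47  -0.22   0.023]
(264, 262) [0.447 0.013 0.039]
(294, 270) [ 0.423 -0.077  0.04 ]
(325, 256) [ 0.464 -0.171  0.044]
(203, 213) [0.592 0.191 0.086]
(110, 211) [0.608 0.493 0.003]
(417, 213) [ 0.596 -0.466  0.009]
(150, 300) [ 0.332  0.365 -0.003]
s (298, 215) [0.641 0.074 0.093]
s (264, 198) [ 0.648 -0.021  0.126]
s (234, 203) [ 0.665 -0.103  0.091]
s (203, 182) [ 0.654 -0.201  0.125]
s (203, 182) [ 0.654 -0.201  0.125]
s (275, 188) [ 0.504 -0.05   0.025]
s (246, 163) [ 0.447 -0.173  0.038]
s (318, 175) [0.411 0.056 0.037]
s (100, 150) [ 0.535 -0.682 -0.003]
s (400, 150) [ 0.137  0.262 -0.005]
[226 239  14   7  61] [232.  241.8]
[ 226  252  140   38 1853] [303.8 281.9]
[239 252  20  20 301] [248.2 261.8]
```

View pics/topc.png

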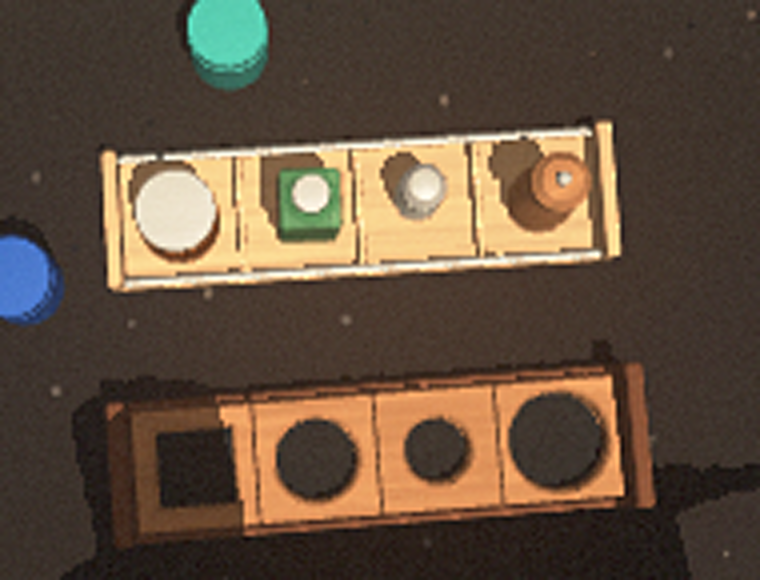

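In the crop, the caddy wells left to right (crop px) are square (197,467) for oil, middle round (317,458) for mill, smallest (437,448) for salt and largest (556,440) for jam. The rack left to right holds jam (176,210), oil (310,203), salt (421,190) and mill (558,180).

Jam candidates in the scene view are amber (298,225), turquoise (265,260) and blue (346,228). The amber one in the rack fits the description, so the other two stay untouched. Next is precise measurement from both views.

```bash
cat >> h.py <<'E'
def tri(f,p,g,q):
    A=[];b=[]
    for F,(u,v) in((f,p),(g,q)):
        d=F["R"].T@np.linalg.inv(F["mtx"])@np.array([u,v,1.]);d/=np.linalg.norm(d)
        M=np.eye(3)-np.outer(d,d);A.append(M);b.append(M@(-F["R"].T@F["t"]))
    return np.linalg.lstsq(np.vstack(A),np.hstack(b),rcond=None)[0]
def wells(f,seeds):
    # dark well floors: pixels much less red than the surrounding block
    c=cv2.GaussianBlur(f["color"],(3,3),0).astype(int);out=[]
    d=c[...,0]-c[...,2]
    for u,v in seeds:
        w=d[v-17:v+18,u-17:u+18]
        t=(d[v,u]+np.percentile(w,70))/2
        m=np.zeros(d.shape,np.uint8);m[v-19:v+20,u-19:u+20]=d[v-19:v+20,u-19:u+20]<t
        n,l,st,ce=cv2.connectedComponentsWithStats(m)
        i=l[v,u];k,_=cv2.findContours((l==i).astype(np.uint8),0,1)
        (x,y),wh,a=cv2.minAreaRect(k[0]);out.append((np.array([x,y]),wh,st[i,4]))
    return out
E
python3 - <<'E'
from h import *
f=load("top0");s=load("scene0")
a=wells(f,[(248,262),(279,259),(309,257),(340,254)])
b=wells(s,[(319,185),(288,177),(260,171),(233,164)])
for n,x,y in zip(("oil","mill","salt","jam"),a,b):
    print(n,x[0].round(1),np.round(x[1],1),x[2],'|',y[0].round(1),np.round(y[1],1),y[2],tri(f,x[0],s,y[0]).round(4),ray(f,*x[0],.0275).round(4),ray(s,*y[0],.0275).round(4))
# objects: clouds
P=np.vstack([cloud(f).reshape(-1,3)]);Q=cloud(s).reshape(-1,3)
fl=lambda A:A[(abs(A[:,0]-.36)<.03)&(abs(A[:,1]-.36)<.05)]
print('floor',np.median(fl(P)[:,2]),fl(P)[:,2].std(),len(fl(Q)))
for n,c,zl,zh in [("jam",(.638,.073),.085,.11),("oil",(.644,-.023),.112,.14),("oilbody",(.644,-.023),.088,.108),("salt",(.652,-.11),.072,.1),("mill",(.654,-.203),.112,.13),("blk",(.447,.0),.03,.05)]:
    for nm,A in(("top",P),("scene",Q)):
        B=A[(np.hypot(A[:,0]-c[0],A[:,1]-c[1])<.045)&(A[:,2]>zl)&(A[:,2]<zh)]
        if len(B)<5: print(n,nm,len(B));continue
        (x,y),r=cv2.minEnclosingCircle(B[:,:2].astype(np.float32))
        print(n,nm,len(B),(round(x,4),round(y,4),round(r,4)),np.median(B,0).round(4),B[:,2].max().round(3),cv2.minAreaRect(B[:,:2].astype(np.float32)))
E
```

```text
oil [248.2 261.6] [18.9 18.7] 356 | [316.2 185.8] [17.7  8.7] 151 [0.4483 0.062  0.026 ] [0.4486 0.0608 0.0275] [0.4494 0.0635 0.0275]
mill [279.  259.5] [19. 20.] 334 | [287.5 177.5] [11. 17.] 170 [ 0.4537 -0.031   0.0321] [ 0.4543 -0.033   0.0275] [ 0.4484 -0.0308  0.0275]
salt [308.8 257.3] [15.6 14.8] 209 | [259.5 171. ] [ 8. 13.] 102 [ 0.4602 -0.1219  0.0329] [ 0.4606 -0.1237  0.0275] [ 0.4544 -0.1232  0.0275]
jam [339. 255.] [24.  22.6] 460 | [232. 166.] [10. 20.] 179 [ 0.4664 -0.2149  0.0273] [ 0.4669 -0.216   0.0275] [ 0.4664 -0.2136  0.0275]
floor -0.0012158493756030935 0.0027106568290221327 453
jam top 327 (0.6371, 0.072, 0.0299) [0.637  0.0727 0.0965] 0.104 ((0.6359173059463501, 0.07150127738714218), (0.05575867369771004, 0.05692721903324127), 89.76016235351562)
jam scene 345 (0.6385, 0.0758, 0.0321) [0.6432 0.0761 0.0954] 0.101 ((0.6398624777793884, 0.07544194161891937), (0.05780908092856407, 0.06111687049269676), 83.41035461425781)
oil top 77 (0.6446, -0.027, 0.0141) [ 0.6442 -0.0259  0.1261] 0.132 ((0.6433508396148682, -0.02732832171022892), (0.026001518592238426, 0.024
[... 950 characters left out ...]
69 (0.6539, -0.2069, 0.0222) [ 0.6516 -0.2059  0.123 ] 0.13 ((0.6532482504844666, -0.20763272047042847), (0.04106591269373894, 0.04234093427658081), 1.174930453300476)
mill scene 146 (0.6583, -0.201, 0.0216) [ 0.6615 -0.1989  0.1222] 0.13 ((0.6585731506347656, -0.20128829777240753), (0.0364433154463768, 0.04079607129096985), 24.427974700927734)
blk top 367 (0.4469, 0.0002, 0.0449) [0.4413 0.0068 0.039 ] 0.048 ((0.4487673342227936, -0.0010123774409294128), (0.06953457742929459, 0.08120071887969971), 89.39907836914062)
blk scene 266 (0.4472, -0.0001, 0.0449) [0.4386 0.0117 0.0381] 0.043 ((0.4457525312900543, 0.006223425269126892), (0.08766438066959381, 0.07423122972249985), 21.601179122924805)
```

Run:
```python
from h import *
s=load("scene0")["color"][:,:,::-1]
cv2.imwrite("pics/scc.png",cv2.resize(s[140:285,175:365],None,fx=4,fy=4,interpolation=cv2.INTER_CUBIC))
```

```text
(no output)
```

View pics/scc.png

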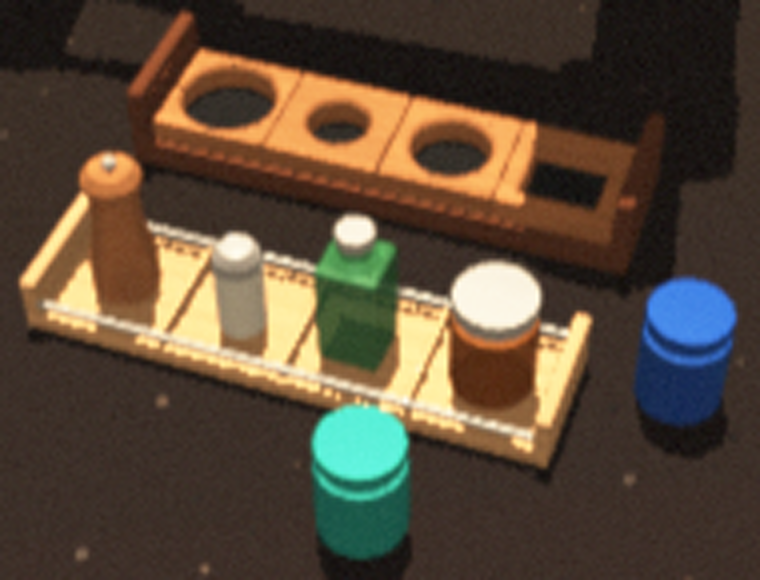

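```bash
cat > r.py <<'E'
from h import *
from station import env
A={"salt":(.6585,-.109),"mill":(.656,-.204),"oil":(.646,-.0245),"jam":(.638,.074)}   # measured in rack
B={"salt":(.4592,-.123),"mill":(.4532,-.0312),"oil":(.4471,.0606),"jam":(.4653,-.2148)} # wells
G={"salt":.050,"mill":.080,"oil":.078,"jam":.050}
W={"salt":.036,"mill":.036,"oil":.046,"jam":.062}
YR,YC=.060,.066
SIDE=1
def q(a):
    t=a+SIDE*np.pi/2; return np.array([0,np.cos(t/2),np.sin(t/2),0])
def say(*a): print(*[np.round(x,4) if not isinstance(x,(str,bool)) else x for x in a])
def pick(n,hi=.24):
    x,y=A[n];z=.012+G[n]-.019
    env.set_gripper(.090,20)
    env.move_to([x,y,hi],q(YR))
    env.move_linear([x,y,z],velocity=.12)
    env.set_gripper(W[n]-.01,30);env.pause(.2)
    say(n,"opening",env.read_opening(),"grip",env.read_grip_force(),"t",env.read_time_s())
    env.move_linear([x,y,hi],velocity=.15);env.pause(.2)
    say("load",env.read_contact_force(),"opening",env.read_opening(),"grip",env.read_grip_force())
def place(n,dx=0,dy=0,hi=.24):
    x,y=B[n][0]+dx,B[n][1]+dy;z=.018+G[n]-.019
    env.move_linear([x,y,hi],q(YC),velocity=.15)
    env.move_linear([x,y,z+.006],velocity=.12);env.pause(.3)
    hit=env.move_linear([x,y,z-.004],velocity=.02,threshold=3)
    say("hit",bool(hit),"dz",env.read_ee_pos()[2]-z)
    env.set_gripper(W[n]+.025);env.pause(.2)
    env.move_linear([x,y,hi],velocity=.15)
    say("t",env.read_time_s())
def snap(tag):
    for n in("scene","top"):
        f=env.grab_frame(n);np.savez(f"pics/{n}_{tag}.npz",**f);cv2.imwrite(f"pics/{n}_{tag}.png",f["color"][:,:,::-1])
E
python3 - <<'E'
import r
from r import *
for s in(1,-1):
    r.SIDE=s
    for n in A:
        say(s,n,env.ik([*A[n],.24],q(YR)),env.ik([*B[n],.24],q(YC)))
E
```

```text
1 salt [-0.3447  0.3821  1.2779 -0.      1.4815 -0.4047] [-0.5167 -0.1236  1.8325 -0.      1.4328 -0.5827]
1 mill [-0.4769  0.4342  1.2103 -0.      1.4971 -0.5369] [-0.3358 -0.1831  1.885  -0.      1.4397 -0.4018]
1 oil [-0.2245  0.327   1.3475 -0.      1.4671 -0.2845] [-0.1343 -0.1919  1.8926 -0.      1.4409 -0.2003]
1 jam [-0.0723  0.3161  1.361  -0.      1.4645 -0.1323] [-0.6686 -0.0224  1.7368 -0.      1.4272 -0.7346]
-1 salt [-0.3447  0.3821  1.2779 -0.      1.4815  2.7369] [-0.5167 -0.1236  1.8325 -0.      1.4328  2.5589]
-1 mill [-0.4769  0.4342  1.2103 -0.      1.4971  2.6047] [-0.3358 -0.1831  1.885  -0.      1.4397  2.7398]
-1 oil [-0.2245  0.327   1.3475 -0.      1.4671  2.8571] [-0.1343 -0.1919  1.8926 -0.      1.4409  2.9413]Traceback (most recent call last):
  File "<stdin>", line 6, in <module>
  File "r.py", line 11, in say
    def say(*a): print(*[np.round(x,4) if not isinstance(x,(str,bool)) else x for x in a])
                         ~~~~~~~~^^^^^
    return _wrapfunc(a, 'round', decimals=decimals, out=out)
    return _wrapit(obj, method, *args, **kwds)
    result = getattr(arr, method)(*args, **kwds)
TypeError: unsupported operand type(s) for *: 'NoneType' and 'float'
```

Run:
```python
from r import *
pick("salt"); snap("hold1")
a=cv2.imread("pics/scene_hold1.png");b=cv2.imread("pics/top_hold1.png")
cv2.imwrite("pics/hold1.png",np.hstack([cv2.resize(a[100:300,150:370],None,fx=1.8,fy=1.8),cv2.resize(b[120:320,190:410],None,fx=1.8,fy=1.8)]))
```

```text
salt opening 0.0351 grip 29.9945 t 5.3167
load [-1.4717  0.8805 -1.7491] opening 0.0351 grip 29.9912
```

View pics/hold1.png

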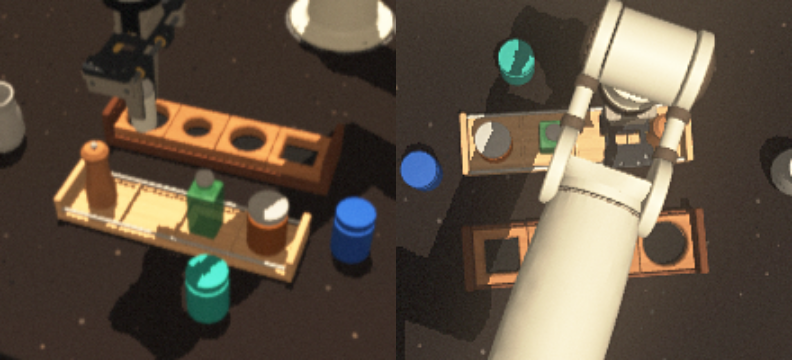

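The salt is held upright in the fingers (scene panel, 145,105), and the other three are still standing in the rack. I'll place it and look.

Run:
```python
from r import *
place("salt"); pick("mill"); snap("s2")
a=cv2.imread("pics/scene_s2.png");b=cv2.imread("pics/top_s2.png")
cv2.imwrite("pics/s2.png",np.hstack([cv2.resize(a[100:300,150:370],None,fx=1.8,fy=1.8),cv2.resize(b[120:320,190:410],None,fx=1.8,fy=1.8)]))
```

```text
hit True dz -0.0002
t 13.125
mill opening 0.0416 grip 30.0001 t 17.1083
load [ 0.082   0.1312 -2.4367] opening 0.0417 grip 29.9996
```

View pics/s2.png

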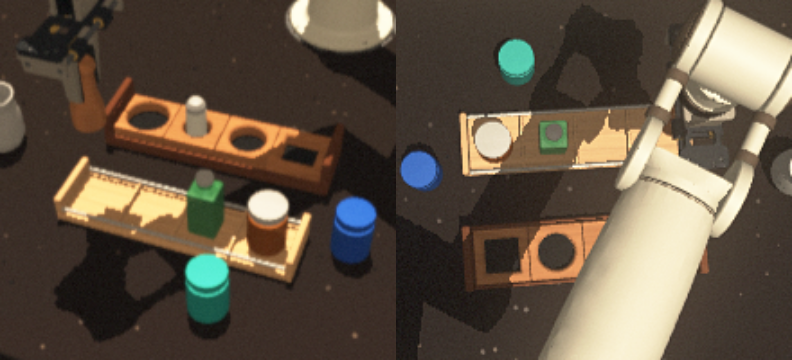

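The salt stands in the small well (scene panel, 196,118) and the mill is held at (88,95). The 41.7 mm opening is wider than the 36 mm waist, so I'm checking the grasp close up.

Run:
```python
from r import *
a=cv2.imread("pics/scene_s2.png")
cv2.imwrite("pics/s2c.png",cv2.resize(a[85:185,150:250],None,fx=6,fy=6,interpolation=cv2.INTER_CUBIC))
f=load("scene_s2");P=cloud(f)
x,y=A["mill"]
for u0 in [0]:
    h=f["color"].astype(int);m=(h[...,0]-h[...,2]>40)
    pts=P[m&(np.hypot(P[...,0]-x,P[...,1]-y)<.05)&(P[...,2]>.12)]
    for z in np.arange(.16,.32,.01):
        b=pts[abs(pts[:,2]-z)<.005]
        if len(b)>4: say("z",z,len(b),np.median(b,0),np.ptp(b[:,1]), b.min(0)[:2],b.max(0)[:2])
say(env.read_ee_pos(),env.read_wrist_torque())
```

```text
z 0.18 40 [ 0.675  -0.1914  0.1808] 0.0459 [ 0.6501 -0.2249] [ 0.6796 -0.179 ]
z 0.19 53 [ 0.6724 -0.189   0.1897] 0.0422 [ 0.6431 -0.2203] [ 0.6811 -0.1781]
z 0.2 57 [ 0.6725 -0.1902  0.1994] 0.0444 [ 0.6432 -0.2231] [ 0.6808 -0.1787]
z 0.21 72 [ 0.6739 -0.1919  0.21  ] 0.0412 [ 0.6373 -0.2201] [ 0.6819 -0.1789]
z 0.22 60 [ 0.6708 -0.1903  0.2195] 0.039 [ 0.646  -0.2199] [ 0.6789 -0.1809]
z 0.23 44 [ 0.6646 -0.1891  0.2293] 0.0269 [ 0.6426 -0.2091] [ 0.6775 -0.1823]
z 0.24 33 [ 0.6658 -0.1892  0.2401] 0.0205 [ 0.6477 -0.2065] [ 0.6905 -0.186 ]
z 0.25 23 [ 0.6627 -0.1891  0.25  ] 0.0095 [ 0.6533 -0.1953] [ 0.671  -0.1858]
z 0.26 24 [ 0.6627 -0.1895  0.2601] 0.009 [ 0.6491 -0.195 ] [ 0.6712 -0.186 ]
z 0.27 18 [ 0.6655 -0.1896  0.2694] 0.0093 [ 0.6539 -0.1946] [ 0.6716 -0.1852]
z 0.28 36 [ 0.6638 -0.1864  0.2827] 0.0162 [ 0.6346 -0.1984] [ 0.6756 -0.1822]
z 0.29 52 [ 0.658  -0.1926  0.2894] 0.0227 [ 0.6353 -0.2037] [ 0.6737 -0.1809]
[ 0.6558 -0.2039  0.2395] [-0.032  -0.1016 -0.0019]
```

View pics/s2c.png

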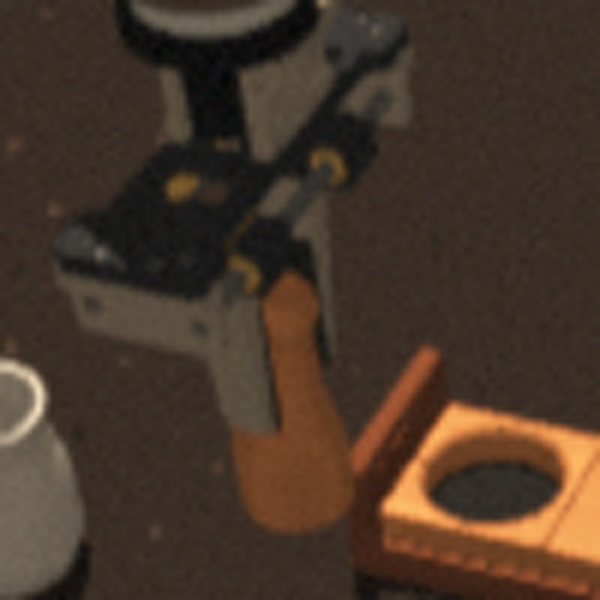

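The mill hangs upright (foot at (295,470) in the crop, head at (290,305)). The fingertips just reach the flare above the foot, which explains the wider opening. I'll place it, then pick the oil.

Run:
```python
from r import *
place("mill"); pick("oil"); snap("s3")
a=cv2.imread("pics/scene_s3.png");b=cv2.imread("pics/top_s3.png")
cv2.imwrite("pics/s3.png",np.hstack([cv2.resize(a[80:280,150:370],None,fx=1.8,fy=1.8),cv2.resize(b[120:320,190:410],None,fx=1.8,fy=1.8)]))
```

```text
hit True dz -0.0002
t 24.625
oil opening 0.046 grip 29.7739 t 28.5
load [-0.0509 -0.0476 -4.8748] opening 0.0461 grip 29.7633
```

View pics/s3.png

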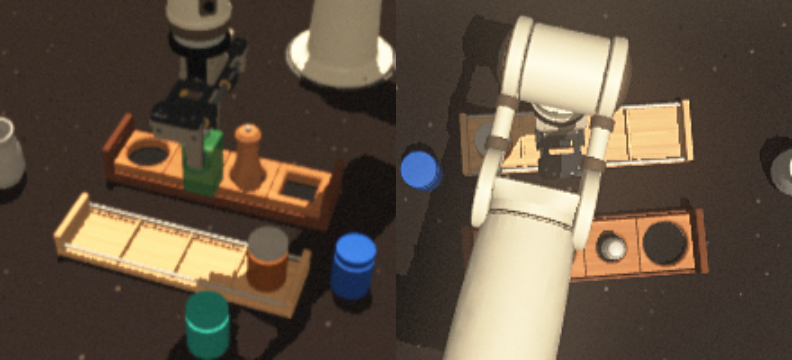

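The mill stands in the middle well (248,160) and the salt in its well (top panel, 612,248). The oil is held square at (205,170). Next: place the oil, then move the jam.

Run:
```python
from r import *
place("oil"); pick("jam"); place("jam")
env.move_to([.40,-.45,.30],q(YC)); snap("s4")
a=cv2.imread("pics/scene_s4.png");b=cv2.imread("pics/top_s4.png")
cv2.imwrite("pics/s4.png",np.hstack([cv2.resize(a[100:300,150:370],None,fx=1.8,fy=1.8),cv2.resize(b[120:320,190:410],None,fx=1.8,fy=1.8)]))
P=cloud(load("top_s4")).reshape(-1,3);Q=cloud(load("scene_s4")).reshape(-1,3)
for n,zl,zh in [("jam",.09,.12),("oil",.09,.14),("salt",.08,.11),("mill",.118,.145)]:
  for C in(P,Q):
    D=C[(np.hypot(C[:,0]-B[n][0],C[:,1]-B[n][1])<.045)&(C[:,2]>zl)&(C[:,2]<zh)]
    (x,y),rr=cv2.minEnclosingCircle(D[:,:2].astype(np.float32));say(n,x-B[n][0],y-B[n][1],rr,"ztop",np.percentile(D[:,2],95))
say(env.read_time_s())
```

```text
hit True dz -0.0004
t 35.8
jam opening 0.0619 grip 30.0004 t 39.5833
load [ 0.0808 -0.0951 -3.217 ] opening 0.0615 grip 29.999
hit True dz -0.0001
t 48.2
jam -0.0 -0.0015 0.0301 ztop 0.1068
jam 0.0032 0.0011 0.0322 ztop 0.1041
oil 0.0001 -0.0021 0.0297 ztop 0.1349
oil 0.0025 0.0015 0.0303 ztop 0.1323
salt 0.0003 -0.0026 0.0171 ztop 0.0978
salt 0.0045 0.0027 0.0178 ztop 0.0957
mill -0.002 -0.0033 0.0219 ztop 0.1361
mill 0.0027 0.0001 0.021 ztop 0.1358
49.2917
```

View pics/s4.png

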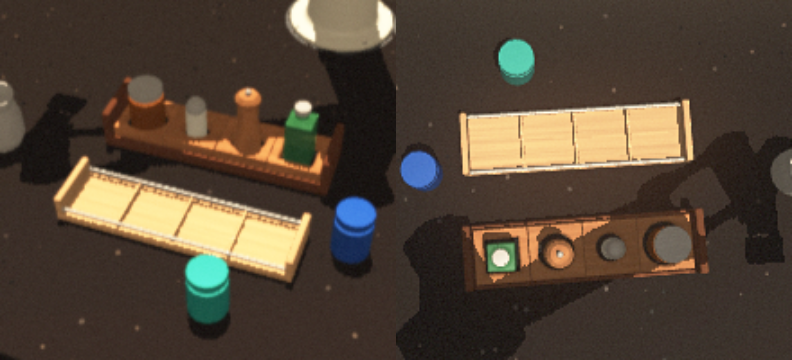

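All four stand upright in their own wells: jam (147,103), salt (196,117), mill (248,120) and oil (302,132). Each is within about 3 mm of centre (both views averaged) and at the expected height.

```bash
python3 -c "
from station import env
print(env.finish_job())"
```

```text
the job is handed in; nothing more can be done
None
```

The job is handed in at about 49 s: salt, mill, oil and jam stand upright and released in their own holders, within about 3 mm of centre by camera, and I left the mug, milk jug and look-alike jars alone; no verdict came back.

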